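# Stand up the viewing screen and open the lamp shutter one stop

### The job

Unfold the kickstand leg of the white viewing screen that lies face down on the lab bench, all the way to its stop, then stand the screen upright on its bottom edge and leg, its plain white face squarely towards the lamp housing's port and centred on it, with its bottom edge about 18 cm in front of the port, and let go of it. Once the screen stands, slide the shutter plate by its upright tab to its next stop (one click, not two) so that the large hole comes in front of the port, and let go. Do not drop the screen or let it fall, and leave the glassware, the dish and the spatula where they are.

Things in the scene. Friction and masses are not known exactly. Their poses are not given: they have to be found in the camera images.
- screen: Loose viewing screen, about 0.4 kg: white panel 120 mm wide (x), 160 high (y), 12 thick, black handle on the top edge. Origin: centre of the white face; y to the top edge, z out of the back, x along the width. The panel fills x +-60, y +-80, z 0 to 12 mm. It starts lying face down: z up, y roughly to the robot's left. Standing on its open leg it leans back 0.155 rad from vertical, top at 198 mm
- leg (a joint): Kickstand angle: 0 folded flat on the screen's back (starts nearly so), 0.62 rad open at its stop; friction (0.09 N m) holds it. Hinge line along screen x at y 35, z 20 mm; when folded the free end points to the bottom edge (-y), it swings out along +z. Aluminium plate 44 mm wide, 8 thick, centred on the hinge line, 2 to 112 mm from it, 4 mm clear of the panel when folded
- leg_tip (a point): Middle of the rubber foot bar (10 mm diameter, 64 mm wide) at the leg's free end, 120 mm from the hinge line
- screen_base (a point): Middle of the screen's bottom edge on its back side (screen frame 0, -80, 12 mm): the edge it stands on when leaning back on its leg
- screen_handle (a point): Centre of the screen's black handle block, screen frame (0, 106, 21) mm: 40 mm wide (x +-20), y 92 to 120, z 8 to 34 mm; joined to the panel by a neck 28 mm wide, z 8 to 18 mm
- housing: Fixed grey lamp housing on the robot's left, 150 mm deep (x), 190 mm wide (y), 150 mm high. Origin: centre of its underside; z up; its front with the round port looks along its own -x, roughly towards the robot's right. A shutter plate 160 mm wide runs in rails (270 mm long) on the front
- port (a point): Centre of the round port on the housing's front (housing frame -75, 0, 85 mm); axes as the housing: light leaves along -x
- shutter (a joint): Position of the shutter plate in m. It slides along the housing's +y (roughly towards the robot) from 0 (port covered, the start) to sprung stops at 0.050 (38 mm hole in front of the port) and 0.100 (20 mm hole). A spring plunger pulls it into the nearest stop unless it is left within about 5 mm of halfway; moving it takes about 5 N
- shutter_tab (a point): Centre of the shutter plate's upright black tab, which moves with the plate: 16 mm along housing x, 24 mm along housing y, 45 mm high, from 158 to 203 mm above the bench, 82 mm in front of the housing's centre; clear all round
- dish: White porcelain dish, 110 mm across, 45 mm high, origin under its centre; leave alone
- beaker: Glass beaker, 70 mm across, 90 mm high, origin under its centre; leave alone
- flask: Small glass flask, 80 mm across, 125 mm high, origin under its centre; leave alone
- spatula: Steel spatula 180 mm long, lying; leave alone
Mind the look-alikes: they are no part of the job. What is meant by the screen is not turquoise or yellow, and is the larger of those in its own colour.

How it is judged:
By the outcome, as a careful person would: the job done as asked, in the order asked, and still so for the second after the job is handed in, with the robot touching nothing.
It also fails if it takes over 69 s, if anything falls off the work surface, if the arm or the gripper's body presses on something with over 40 N, if the wrist force passes 120 N, or if a joint passes its speed limit or range.

### The arm

A 6-joint arm with a two-finger parallel gripper is mounted at the origin on the work surface. World frame = base frame: x ahead of the robot, y to its left, z up, the work surface at z = 0. Lengths are in m, angles in rad, forces in N, time in s.
With the tool pointing down it reaches from about 0.3 to 0.775 m from the base axis. Payload 14.6 kg.
Tool frame: the origin (TCP) lies midway between the tips of the shut fingers; the grasp point (between the pads) lies 19 mm behind it (grasp_offset is the distance from the TCP to the grasp point, in m); z points along the fingers, y is the line along which they close (so a half turn about z gives the same grasp; the last joint's range is limited). The gripper opens to 94 mm and grips with 3 to 60 N. Pads are 16 mm wide; open, the fingers measure 119 mm over their backs; the gripper's body (75 mm by 177 mm) begins 78 mm behind the grasp point.
Start: joints at [1.269, 0.3, 1.521, -0, 1.321, -0.067], TCP at [0.128, 0.535, 0.205] pointing down, gripper open.
Joint ranges: [-3.03, 3.03], [-0.79, 2.21], [0.23, 2.52], [-1.04, 4.18], [0, 3.07], [-2.55, 2.55]. Speed limits (rad/s): [2.22, 2.22, 2.57, 3.14, 3.14, 3.14].

### API

Orientations are given as [roll, pitch, yaw] about the fixed x, y, z axes, in that order (R = Rz(yaw) Ry(pitch) Rx(roll)).
In Python, from station import * gives the robot as it stands. The module is installed in compiled form; this text tells all that it offers.
- The arm moves only by the tool send_rows, never from a script. Its argument "rows" is a list of rows, each an object of numbers: "dx", "dy", "dz": the shift along the tool's x, y, z in mm; "roll": the turn about the tool's z in degrees; "jaw": the closure, from -1 (fully open) to 1 (shut). In form: [{"dx": .., "dy": .., "dz": .., "roll": .., "jaw": ..}, ...]. A call has 1 to 12 rows; each row shifts and turns the commanded pose from where the row before left it, along the tool's axes as they then stand; what a row does not reach is not made up. A row lasts 1/12 s, in which the tool goes at most 41.7 mm and 7.16 degrees, less where a joint would pass 70% of its speed; a pose out of reach is approached as far as the arm can. A call is refused whole if a number of a shift passes 41.7 or a number of a turn 7.16, either way. A call with a gripper value outside its range is refused whole. The fingers move at their own pace and stop on an object; "force" is the grip in N (left out, the last holds). Time passes only in rows, so rows that do not move let the fingers close. It gives the time, the measured TCP pose, the force, the opening and the grip force at its end, in the units of the state.
- get_obs(): the state, without advancing time (a new reading comes with each control period).
- camera(name): name is "scene" or "side" or "wrist"; returns a dict with "frame" (480x640x3 uint8, red, green, blue), "z_map" (480x640 float32, m along the optical axis (not along the pixel's ray), 0 where there is no reading), "camera_matrix" (3x3 intrinsics, pixels), "rvec" (rotation vector, rad) and "tvec" (3), from world to camera coordinates, as OpenCV has them. Camera axes: x right, y down, z forward; pixel columns grow to the right and rows downward; lengths in m; the calibration is good to about 2 mm. A picture is of the moment at which its call begins.
- hand_in(): hands the job in; it is judged then, once.
The state is a dict: "time_s": time; "qpos": joint angles; "joint_vel": joint speeds; "tau": joint torques, N m; "ee_pos": TCP position; "eef_rot": TCP orientation; "force": force on the tool from outside, world axes, zero at the start; "moment": the same for the moment, N m; "grip_width": finger opening in m; "grip_force": force on a finger pad.
Only numpy, scipy, OpenCV 4.12 (cv2) and the standard library are available. Lean on these libraries where they do the work, as an engineer would, in place of code of your own. Each camera call takes 0.05 s, during which the arm holds its last target. There are 200 camera calls.

## Working session

There is one attempt and no reset: what is moved stays moved. The work goes in short steps, Python scripts to look and compute and a tool call to move; the robot and the scene stay as the last step left them, time stands still between calls to the robot, and variables do not carry over. Pictures are saved under pics/ and viewed, at most 10 in all, crops included, and the job is handed in when it is done.

Besides the shell and the picture viewer there is one more tool, called in YAML: its name, and indented under it one key for each argument. send_rows: Moves the arm, as the interface text tells. Its arguments: {"type":"object","properties":{"rows":{"type":"array"},"force":{"type":"number"}},"required":["rows"]}

```bash
mkdir -p pics
cat > h.py <<'E'
from station import *
import numpy as np, cv2
from scipy.spatial.transform import Rotation as Rn
def cam(n):
    c=camera(n); c['R']=cv2.Rodrigues(np.array(c['rvec'],float))[0]; c['t']=np.array(c['tvec'],float).ravel(); c['K']=np.array(c['camera_matrix']); return c
def save(c,p,crop=None,s=1):
    im=c['frame'][...,::-1]
    if crop: x0,y0,x1,y1=crop; im=im[y0:y1,x0:x1]
    cv2.imwrite(p,cv2.resize(im,None,fx=s,fy=s,interpolation=cv2.INTER_CUBIC))
def cloud(c):
    v,u=np.mgrid[0:480,0:640]; z=c['z_map']; K=c['K']
    P=np.stack([(u-K[0,2])/K[0,0]*z,(v-K[1,2])/K[1,1]*z,z],-1)
    W=(P-c['t'])@c['R']; W[z==0]=np.nan; return W
def proj(c,p):
    q=c['R']@np.asarray(p,float)+c['t']; q=c['K']@q; return q[:2]/q[2]
E
python3 - <<'E'
from h import *
a=cam('scene');b=cam('side')
save(a,'pics/scene.png');save(b,'pics/side.png')
np.savez('s0.npz',a=cloud(a),b=cloud(b),fa=a['frame'],fb=b['frame'])
for c in(a,b): print((-c['R'].T@c['t']).round(3))
print(get_obs())
E
```

```text
[1.166 0.316 1.195]
[0.46  0.686 1.07 ]
{'time_s': 0.1, 'qpos': array([ 1.26941610e+00,  3.00403931e-01,  1.52149394e+00,  1.52911373e-06,
        1.32067266e+00, -6.66145095e-02]), 'joint_vel': array([-1.01575791e-03, -2.06294043e-03, -1.59266255e-03, -4.80989722e-05,
        7.43636896e-04,  4.90465034e-04]), 'tau': array([ 1.70675761e-03, -5.32648838e+01, -3.53282690e+01,  7.09504914e-02,
        2.34832690e-02, -7.85351858e-05]), 'ee_pos': array([0.12788369, 0.53470177, 0.20496003]), 'eef_rot': array([-3.14061704e+00, -6.65708664e-05,  2.90682652e+00]), 'force': array([ 0.32992277,  0.0849026 , -0.10222015]), 'moment': array([0.0316137 , 0.01944798, 0.03935389]), 'grip_force': 0.0, 'grip_width': 0.09401616165611049}
```

View pics/scene.png

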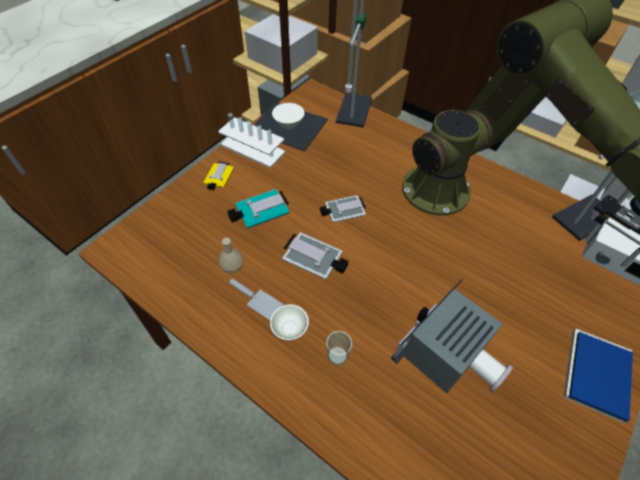

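View pics/side.png

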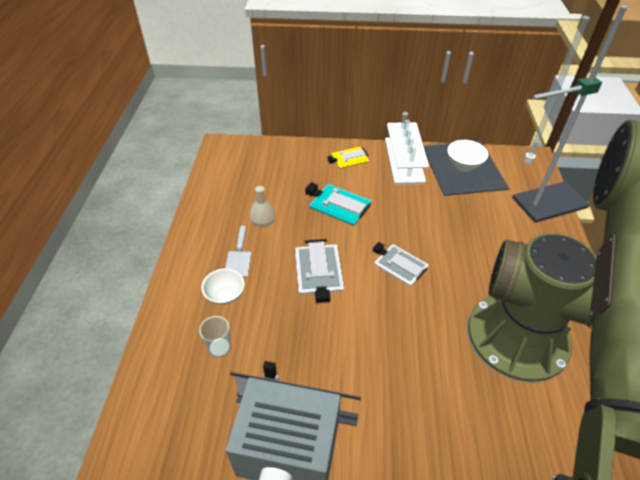

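Candidates, by scene pixel: large white (315,255), small white (345,208), turquoise (260,207) and yellow (218,175). I choose the large white one. Its handle (340,265) points towards the housing, and the leg's foot bar is at (290,243). The housing with its shutter tab is at (425,315).

```bash
cat > m.py <<'E'
from h import *
d=np.load('s0.npz')
fa,fb=d['fa'],d['fb']
for n,W,f,box in(('scene',d['a'],fa,(270,225,360,285)),('side',d['b'],fb,(285,230,355,310))):
    x0,y0,x1,y1=box; w=W[y0:y1,x0:x1].reshape(-1,3); col=f[y0:y1,x0:x1].reshape(-1,3).astype(int)
    z=w[:,2]; ok=z>0.006
    print(n,'z hist',np.histogram(z[ok],np.arange(0,.06,.004)))
    dark=ok&(col.max(1)<70)
    # panel pts
    p=ok&(col.min(1)>95)&(z<.018)
    r=cv2.minAreaRect((w[p,:2]*1000).astype(np.float32)); print('panel rect',r, cv2.boxPoints(r).round(0).tolist())
    l=ok&(col.min(1)>95)&(z>.0195)
    r=cv2.minAreaRect((w[l,:2]*1000).astype(np.float32)); print('leg rect',r)
    k=dark&(z>.026); 
    if k.sum()>3: r=cv2.minAreaRect((w[k,:2]*1000).astype(np.float32)); print('handle',r,k.sum())
    W2=W.reshape(-1,3)
    # housing top
    t=(abs(W2[:,2]-.150)<.006)&(W2[:,1]>.3)&(W2[:,0]>.3)&(W2[:,0]<.8)
    r=cv2.minAreaRect((W2[t,:2]*1000).astype(np.float32)); print('housing',r,cv2.boxPoints(r).round(0).tolist(),t.sum())
    t=(abs(W2[:,2]-.2)<.006)&(W2[:,1]>.1)&(W2[:,0]>.3)&(W2[:,0]<.8)
    if t.sum()>3: print('tab',W2[t].mean(0),t.sum(),np.ptp(W2[t],0))
a=dict(frame=fa);save(a,'pics/crop.png',(265,220,365,285),6)
E
python3 m.py
```

```text
scene z hist (array([  0,  71, 301, 572, 182, 102, 220, 204, 105,  20,   2,   0,   0,
         0]), array([0.   , 0.004, 0.008, 0.012, 0.016, 0.02 , 0.024, 0.028, 0.032,
       0.036, 0.04 , 0.044, 0.048, 0.052, 0.056]))
panel rect ((514.247314453125, -182.16531372070312), (125.15210723876953, 161.03250122070312), 8.97482681274414) [[440.0, -112.0], [465.0, -271.0], [589.0, -252.0], [563.0, -93.0]]
leg rect ((522.4454956054688, -181.64907836914062), (90.48336029052734, 148.60873413085938), 13.377723693847656)
handle ((508.36614990234375, -166.37677001953125), (65.10969543457031, 209.0052947998047), 11.234475135803223) 139
housing ((550.3626098632812, 338.6549072265625), (98.7048568725586, 192.7383575439453), 83.53860473632812) [[449.0, 300.0], [641.0, 279.0], [652.0, 377.0], [460.0, 399.0]] 2250
tab [0.58590805 0.22472468 0.20158855] 63 [0.02713217 0.01669398 0.01164071]
side z hist (array([  0,  65, 225, 827, 343, 110, 271, 258, 186,  43,   2,   0,   0,
         0]), array([0.   , 0.004, 0.008, 0.012, 0.016, 0.02 , 0.024, 0.028, 0.032,
       0.036, 0.04 , 0.044, 0.048, 0.052, 0.056]))
panel rect ((513.334716796875, -180.37777709960938), (119.98882293701172, 168.83702087402344), 9.122671127319336) [[441.0, -107.0], [467.0, -273.0], [586.0, -254.0], [559.0, -88.0]]
leg rect ((514.5712890625, -171.68272399902344), (101.28707885742188, 185.36289978027344), 2.4251129627227783)
handle ((506.1376647949219, -162.13143920898438), (54.00900650024414, 208.8240966796875), 11.962003707885742) 151
housing ((549.465576171875, 339.45782470703125), (102.23590087890625, 190.8616180419922), 82.73467254638672) [[448.0, 301.0], [638.0, 277.0], [651.0, 378.0], [461.0, 402.0]] 4499
tab [0.58357064 0.22857703 0.20181158] 107 [0.0237926  0.01751413 0.01157305]
```

View pics/crop.png

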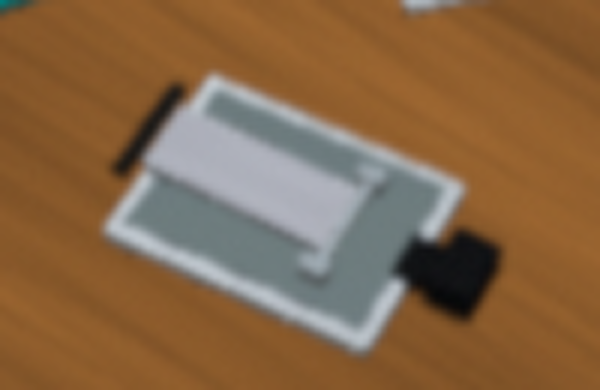

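The crop confirms it: white panel frame, plain grey back, leg hinged near the black handle at (470,270) in the crop, and black foot bar at (150,130) overhanging the bottom edge. I'm starting the move while I refine the housing pose.

send_rows:
  rows:
    - {"dx": -26,"dy": -31,"jaw": -1}
    - {"dx": -26,"dy": -31}
    - {"dx": -26,"dy": -31}
    - {"dx": -26,"dy": -31}
    - {"dx": -26,"dy": -31}
    - {"dx": -26,"dy": -31}
    - {"dx": -26,"dy": -31}
    - {"dx": -26,"dy": -31}
    - {"dx": -26,"dy": -31}
    - {"dx": -26,"dy": -31}
    - {"dx": -26,"dy": -31}
    - {"dx": -26,"dy": -31}

```text
invalid input at $.rows[0]: expected keys dx, dy, dz, roll, jaw
```

send_rows:
  rows:
    - {"dx": -26,"dy": -31}
    - {"dx": -26,"dy": -31}
    - {"dx": -26,"dy": -31}
    - {"dx": -26,"dy": -31}
    - {"dx": -26,"dy": -31}
    - {"dx": -26,"dy": -31}
    - {"dx": -26,"dy": -31}
    - {"dx": -26,"dy": -31}
    - {"roll": 7}
    - {"roll": 7}
    - {"roll": 7}
    - {"roll": 7}

```text
invalid input at $.rows[0]: expected keys dx, dy, dz, roll, jaw
```

send_rows:
  rows:
    - {"roll": 7}
    - {"roll": 7}
    - {"roll": 7}
    - {"roll": 7}
    - {"roll": 7}
    - {"roll": 5}
    - {}

```text
invalid input at $.rows[0]: expected keys dx, dy, dz, roll, jaw
```

```bash
cat > hm.py <<'E'
from h import *
d=np.load('s0.npz')
for n in 'ab':
    W=d[n].reshape(-1,3)
    t=(abs(W[:,2]-.150)<.004)&(W[:,1]>.2)&(W[:,1]<.45)&(W[:,0]>.38)&(W[:,0]<.72)
    Wt=W[t,:2]*1000
    r=cv2.minAreaRect(Wt.astype(np.float32)); print('top',r,cv2.boxPoints(r).round(0).tolist())
    for th in(6.2,6.7,7.2):
        c,s=np.cos(np.radians(th)),np.sin(np.radians(th)); U=np.array([s,c]);V=np.array([-c,s])
        print(th,'x',np.percentile(Wt@U,[0.2,1,99,99.8]).round(1),'y',np.percentile(Wt@V,[.2,1,99,99.8]).round(1))
    t=(W[:,2]>.160)&(W[:,2]<.21)&(W[:,1]>.15)&(W[:,1]<.3)&(W[:,0]>.45)&(W[:,0]<.72)
    r=cv2.minAreaRect((W[t,:2]*1000).astype(np.float32)); print('tab',r,t.sum())
E
python3 hm.py
python3 - <<'E'
from h import *
o=get_obs();print(o['ee_pos'],o['eef_rot'],o['time_s'],o['qpos'])
c=cam('wrist');save(c,'pics/w1.png');np.savez('w1.npz',W=cloud(c),f=c['frame'])
E
```

```text
top ((546.0422973632812, 307.63189697265625), (158.35867309570312, 268.69744873046875), 82.15266418457031) [[402.0, 248.0], [668.0, 211.0], [690.0, 368.0], [424.0, 404.0]]
6.2 x [288.6 291.1 442.5 444.5] y [-626.3 -603.8 -415.4 -388.9]
6.7 x [293.9 296.2 446.7 448.6] y [-623.7 -600.3 -412.3 -386.3]
7.2 x [299.1 300.9 451.2 452.6] y [-621.1 -596.8 -409.2 -383.7]
tab ((589.384765625, 252.0938262939453), (74.5696792602539, 27.41816520690918), 77.99851989746094) 117
top ((546.792236328125, 310.4163818359375), (159.887939453125, 267.6052551269531), 81.382568359375) [[403.0, 251.0], [667.0, 211.0], [691.0, 369.0], [426.0, 410.0]]
6.2 x [291.2 293.  446.6 448.2] y [-629.7 -603.1 -413.2 -381.3]
6.7 x [296.1 298.1 450.8 452.1] y [-627.1 -599.5 -410.4 -378.6]
7.2 x [301.2 302.9 455.  456. ] y [-624.5 -596.1 -407.5 -376. ]
tab ((583.8910522460938, 227.6082000732422), (16.176828384399414, 23.924800872802734), 84.05583190917969) 214
[0.12788369 0.53470177 0.20496003] [-3.14061704e+00 -6.65708664e-05  2.90682652e+00] 0.1 [ 1.26941610e+00  3.00403931e-01  1.52149394e+00  1.52911373e-06
  1.32067266e+00 -6.66145095e-02]
```

View pics/w1.png

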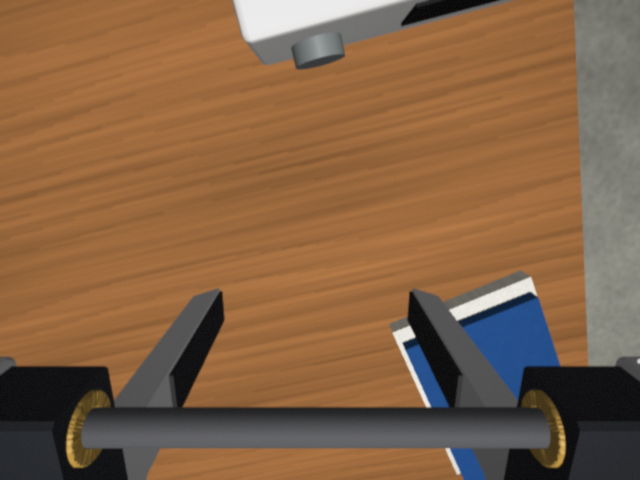

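The wrist view is still from the start pose, showing only the blue book (480,350) and a white instrument. The move was refused because every row needs all five keys.

send_rows:
  rows:
    - {"dx": -26,"dy": -31,"dz": 0,"roll": 0,"jaw": -1}
    - {"dx": -26,"dy": -31,"dz": 0,"roll": 0,"jaw": -1}
    - {"dx": -26,"dy": -31,"dz": 0,"roll": 0,"jaw": -1}
    - {"dx": -26,"dy": -31,"dz": 0,"roll": 0,"jaw": -1}
    - {"dx": -26,"dy": -31,"dz": 0,"roll": 0,"jaw": -1}
    - {"dx": -26,"dy": -31,"dz": 0,"roll": 0,"jaw": -1}
    - {"dx": -26,"dy": -31,"dz": 0,"roll": 0,"jaw": -1}
    - {"dx": -26,"dy": -31,"dz": 0,"roll": 0,"jaw": -1}
    - {"dx": -26,"dy": -31,"dz": 0,"roll": 0,"jaw": -1}
    - {"dx": -26,"dy": -31,"dz": 0,"roll": 0,"jaw": -1}
    - {"dx": -26,"dy": -31,"dz": 0,"roll": 0,"jaw": -1}
    - {"dx": -26,"dy": -31,"dz": 0,"roll": 0,"jaw": -1}

```text
time_s: 1.15
ee_pos: [0.3451, 0.0986, 0.2056]
eef_rot: [3.141, 0.001, 2.907]
force: [0.7, 1.6, 0.6]
grip_width: 0.0939
grip_force: 0.0
```

send_rows:
  rows:
    - {"dx": -26,"dy": -31,"dz": 0,"roll": 0,"jaw": -1}
    - {"dx": -26,"dy": -31,"dz": 0,"roll": 0,"jaw": -1}
    - {"dx": -26,"dy": -31,"dz": 0,"roll": 0,"jaw": -1}
    - {"dx": -26,"dy": -31,"dz": 0,"roll": 0,"jaw": -1}
    - {"dx": -26,"dy": -31,"dz": 0,"roll": 0,"jaw": -1}
    - {"dx": -26,"dy": -31,"dz": 0,"roll": 0,"jaw": -1}
    - {"dx": -26,"dy": -31,"dz": 0,"roll": 0,"jaw": -1}
    - {"dx": 0,"dy": 0,"dz": 0,"roll": 7,"jaw": -1}
    - {"dx": 0,"dy": 0,"dz": 0,"roll": 7,"jaw": -1}
    - {"dx": 0,"dy": 0,"dz": 0,"roll": 7,"jaw": -1}
    - {"dx": 0,"dy": 0,"dz": 0,"roll": 7,"jaw": -1}
    - {"dx": 0,"dy": 0,"dz": 0,"roll": 7,"jaw": -1}

```text
time_s: 2.15
ee_pos: [0.4713, -0.1529, 0.2052]
eef_rot: [-3.141, -0.001, 2.29]
force: [-0.4, 0.6, 0.1]
grip_width: 0.0935
grip_force: 0.0
```

send_rows:
  rows:
    - {"dx": 0,"dy": 0,"dz": 0,"roll": 7,"jaw": -1}
    - {"dx": 0,"dy": 0,"dz": 0,"roll": 7,"jaw": -1}
    - {"dx": 0,"dy": 0,"dz": 0,"roll": 7,"jaw": -1}
    - {"dx": 0,"dy": 0,"dz": 0,"roll": 7,"jaw": -1}
    - {"dx": 0,"dy": 0,"dz": 0,"roll": 5,"jaw": -1}
    - {"dx": 0,"dy": 0,"dz": 0,"roll": 0,"jaw": -1}

```text
time_s: 2.65
ee_pos: [0.4713, -0.1528, 0.2053]
eef_rot: [-3.141, -0.0, 1.716]
force: [0.7, 0.6, 0.8]
grip_width: 0.094
grip_force: 0.0
```

Run:
```python
from h import *
o=get_obs();print(o['ee_pos'],o['eef_rot'],o['time_s'],o['qpos'])
c=cam('wrist');save(c,'pics/w2.png');np.savez('w2.npz',W=cloud(c),f=c['frame'])
```

```text
[ 0.47128886 -0.15282136  0.20527078] [-3.14130217e+00 -1.73474798e-04  1.71583738e+00] 2.65 [-3.87505963e-01  1.78523841e-01  1.67173780e+00  2.04374224e-06
  1.29166935e+00 -5.32547607e-01]
```

View pics/w2.png

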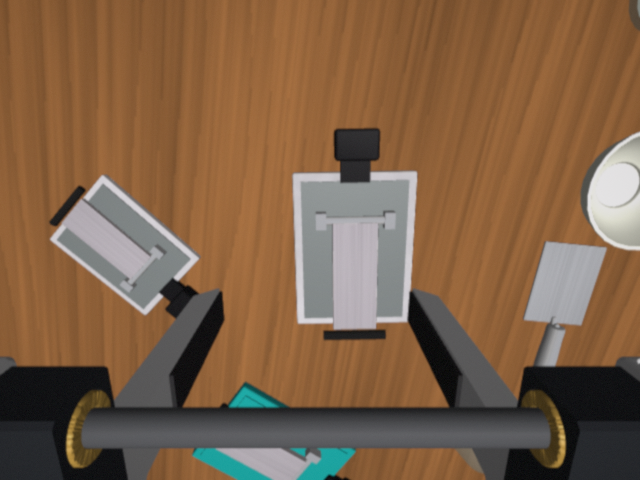

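The wrist view shows the large white screen: handle (357,145), foot bar (355,335). The small white screen at (125,245), the turquoise one at (270,440), the spatula (565,290) and the dish (620,190) are all clear of the finger paths.

Run:
```python
from h import *
d=np.load('w2.npz');W=d['W'];f=d['f'].astype(int)
def reg(x0,y0,x1,y1,cond):
    w=W[y0:y1,x0:x1].reshape(-1,3);c=f[y0:y1,x0:x1].reshape(-1,3);m=cond(c,w);w=w[m]*1000
    r=cv2.minAreaRect(w[:,:2].astype(np.float32));print(m.sum(),np.round(r[0],1),np.round(r[1],1),round(r[2],1),'z',np.percentile(w[:,2],[5,50,95]).round(1));return np.array(r[0])
dk=lambda c,w:(c.max(1)<60)&(w[:,2]>.01)
h=reg(325,120,390,165,lambda c,w:(c.max(1)<70)&(w[:,2]>.028))
b=reg(318,325,392,345,lambda c,w:(c.max(1)<70)&(w[:,2]>.018))
p=reg(285,165,425,330,lambda c,w:(c.min(1)>90)&(w[:,2]>.006)&(w[:,2]<.016))
u=(h-b)/np.linalg.norm(h-b);print(u,np.linalg.norm(h-b),np.degrees(np.arctan2(-u[0],u[1])))
o=get_obs();R=Rn.from_euler('xyz',o['eef_rot']).as_matrix();print(R.round(3),o['ee_pos'])
print('tool delta to bar-4u',R.T@(np.r_[b-4*u,8]-o['ee_pos']*1000))
```

```text
1387 [496.8 -74.2] [39.  26.6] 8.3 z [32.6 34.1 35.5]
513 [ 527.3 -260.9] [62.2  9.6] 10.2 z [28.7 31.5 33.1]
12191 [ 514. -178.] [120.1 159.8] 9.2 z [11.3 13.4 14.8]
[-0.16123238  0.98691647] 189.1304847778089 9.278434987638228
[[-0.15   0.989 -0.   ]
 [ 0.989  0.15   0.   ]
 [ 0.    -0.    -1.   ]] [ 0.47128839 -0.15281806  0.20528499]
tool delta to bar-4u [-119.30889702   39.2862528   197.24876972]
```

send_rows:
  rows:
    - {"dx": -29.5,"dy": 10,"dz": 0,"roll": -0.6,"jaw": -1}
    - {"dx": -29.5,"dy": 10,"dz": 10,"roll": 0,"jaw": -1}
    - {"dx": -29.5,"dy": 10,"dz": 20,"roll": 0,"jaw": -1}
    - {"dx": -29.5,"dy": 9,"dz": 30,"roll": 0,"jaw": -1}
    - {"dx": 0,"dy": 0,"dz": 30,"roll": 0,"jaw": -1}
    - {"dx": 0,"dy": 0,"dz": 30,"roll": 0,"jaw": -1}
    - {"dx": 0,"dy": 0,"dz": 30,"roll": 0,"jaw": -1}
    - {"dx": 0,"dy": 0,"dz": 20,"roll": 0,"jaw": -1}
    - {"dx": 0,"dy": 0,"dz": 14,"roll": 0,"jaw": -1}
    - {"dx": 0,"dy": 0,"dz": 7,"roll": 0,"jaw": -1}
    - {"dx": 0,"dy": 0,"dz": 0,"roll": 0,"jaw": -1}

```text
time_s: 3.62
ee_pos: [0.5273, -0.2621, 0.014]
eef_rot: [-3.14, -0.002, 1.733]
force: [-0.3, -0.3, -0.3]
grip_width: 0.0941
grip_force: 0.0
```

send_rows:
  force: 12
  rows:
    - {"dx": 0,"dy": 0,"dz": 0,"roll": 0,"jaw": 1}
    - {"dx": 0,"dy": 0,"dz": 0,"roll": 0,"jaw": 1}
    - {"dx": 0,"dy": 0,"dz": 0,"roll": 0,"jaw": 1}
    - {"dx": 0,"dy": 0,"dz": 0,"roll": 0,"jaw": 1}
    - {"dx": 0,"dy": 0,"dz": 0,"roll": 0,"jaw": 1}
    - {"dx": 0,"dy": 0,"dz": 0,"roll": 0,"jaw": 1}

```text
time_s: 4.12
ee_pos: [0.5281, -0.2626, 0.0158]
eef_rot: [3.141, 0.0, 1.731]
force: [1.0, -0.5, -0.1]
grip_width: 0.0639
grip_force: 12.0
```

send_rows:
  rows:
    - {"dx": 0.6,"dy": 0,"dz": -7.2,"roll": 0,"jaw": 1}
    - {"dx": 1,"dy": 0,"dz": -7.1,"roll": 0,"jaw": 1}
    - {"dx": 1.5,"dy": 0,"dz": -7.1,"roll": 0,"jaw": 1}
    - {"dx": 1.9,"dy": 0,"dz": -6.9,"roll": 0,"jaw": 1}
    - {"dx": 2.3,"dy": 0,"dz": -6.8,"roll": 0,"jaw": 1}
    - {"dx": 2.7,"dy": 0,"dz": -6.7,"roll": 0,"jaw": 1}
    - {"dx": 3.1,"dy": 0,"dz": -6.5,"roll": 0,"jaw": 1}
    - {"dx": 3.4,"dy": 0,"dz": -6.3,"roll": 0,"jaw": 1}
    - {"dx": 2.7,"dy": 0,"dz": -4.3,"roll": 0,"jaw": 1}
    - {"dx": 2.9,"dy": 0,"dz": -4.2,"roll": 0,"jaw": 1}
    - {"dx": 0,"dy": 0,"dz": 0,"roll": 0,"jaw": 1}

```text
time_s: 5.03
ee_pos: [0.5246, -0.2403, 0.0795]
eef_rot: [3.141, 0.001, 1.731]
force: [-0.3, -0.9, 1.4]
grip_width: 0.0637
grip_force: 12.0
```

send_rows:
  rows:
    - {"dx": 1.1,"dy": 0,"dz": -1.5,"roll": 0,"jaw": 1}
    - {"dx": 1.1,"dy": 0,"dz": -1.5,"roll": 0,"jaw": 1}
    - {"dx": 0,"dy": 0,"dz": 0,"roll": 0,"jaw": 1}

```text
time_s: 5.28
ee_pos: [0.524, -0.2383, 0.0815]
eef_rot: [-3.141, -0.0, 1.73]
force: [-0.5, -1.0, -1.4]
grip_width: 0.0638
grip_force: 12.0
```

```bash
cat > leg.py <<'E'
from h import *
# angle of leg from side+scene clouds around the screen
for n in('scene','side'):
    c=cam(n);W=cloud(c).reshape(-1,3);f=c['frame'].reshape(-1,3).astype(int)
    u=np.array([-.161,.987]);C=np.array([.514,-.178]);d=W[:,:2]-C
    ys=d@u;xs=d@np.array([.987,.161])
    m=(abs(xs)<.018)&(ys>-.06)&(ys<.02)&(W[:,2]>.02)&(W[:,2]<.12)&(f.min(1)>90)
    if m.sum()>20: p=np.polyfit(ys[m],W[m,2],1);print(n,m.sum(),'angle',np.arctan(-p[0]))
    m=(abs(xs)<.055)&(abs(xs)>.035)&(abs(ys)<.07)&(W[:,2]<.03)&(f.min(1)>80)
    p=np.polyfit(ys[m],W[m,2],1);print('panel tilt',p)
E
python3 leg.py
```

```text
scene 285 angle 0.6158694096734763
panel tilt [-0.00117184  0.01429513]
side 445 angle 0.6267137662500194
panel tilt [-0.01004677  0.01547364]
```

send_rows:
  rows:
    - {"dx": 0.9,"dy": 0,"dz": -1.2,"roll": 0,"jaw": 1}
    - {"dx": 0.9,"dy": 0,"dz": -1.2,"roll": 0,"jaw": 1}
    - {"dx": 0.9,"dy": 0,"dz": -1.2,"roll": 0,"jaw": 1}
    - {"dx": 0,"dy": 0,"dz": 0,"roll": 0,"jaw": 1}

```text
time_s: 5.72
ee_pos: [0.5236, -0.2356, 0.0853]
eef_rot: [-3.142, -0.0, 1.731]
force: [-0.6, 0.3, -2.3]
grip_width: 0.0641
grip_force: 12.0
```

```bash
python3 leg.py
```

```text
scene 321 angle 0.49416516934395627
panel tilt [-0.03131257  0.01655602]
side 435 angle 0.6613122284230811
panel tilt [-0.03012406  0.01763994]
```

send_rows:
  rows:
    - {"dx": -1.3,"dy": 0,"dz": 1.9,"roll": 0,"jaw": 1}
    - {"dx": -1.3,"dy": 0,"dz": 1.9,"roll": 0,"jaw": 1}
    - {"dx": 0,"dy": 0,"dz": 0,"roll": 0,"jaw": -1}
    - {"dx": 0,"dy": 0,"dz": 0,"roll": 0,"jaw": -1}
    - {"dx": 0,"dy": 0,"dz": 0,"roll": 0,"jaw": -1}
    - {"dx": 0,"dy": 0,"dz": -10,"roll": 0,"jaw": -1}
    - {"dx": 0,"dy": 0,"dz": -30,"roll": 0,"jaw": -1}
    - {"dx": 0,"dy": 0,"dz": -40,"roll": 0,"jaw": -1}
    - {"dx": 0,"dy": 0,"dz": -40,"roll": 0,"jaw": -1}
    - {"dx": 0,"dy": 0,"dz": -10,"roll": 0,"jaw": -1}
    - {"dx": 30,"dy": 0,"dz": 0,"roll": 0,"jaw": -1}
    - {"dx": 30,"dy": 0,"dz": 0,"roll": 0,"jaw": -1}

```text
time_s: 6.82
ee_pos: [0.5144, -0.1792, 0.2126]
eef_rot: [3.14, 0.001, 1.728]
force: [-0.3, 0.1, -0.6]
grip_width: 0.0937
grip_force: 0.0
```

send_rows:
  rows:
    - {"dx": 20,"dy": 0,"dz": 0,"roll": 0,"jaw": -1}
    - {"dx": 0,"dy": 0,"dz": 0,"roll": 0,"jaw": -1}

```text
time_s: 6.98
ee_pos: [0.5111, -0.1566, 0.2123]
eef_rot: [3.141, 0.0, 1.733]
force: [-0.4, 0.5, 0.0]
grip_width: 0.0943
grip_force: 0.0
```

```bash
python3 leg.py
python3 - <<'E'
from h import *
c=cam('wrist');save(c,'pics/w3.png');W=cloud(c);f=c['frame'].astype(int)
o=get_obs();R=Rn.from_euler('xyz',o['eef_rot']).as_matrix();print(o['ee_pos'])
m=(f.max(2)<70)&(W[...,2]>.026)&(W[...,2]<.04)&(np.hypot(W[...,0]-.497,W[...,1]+.074)<.05)
r=cv2.minAreaRect((W[m][:,:2]*1000).astype(np.float32));print('handle',r,m.sum())
m=(f.min(2)>90)&(W[...,2]>.006)&(W[...,2]<.016)&(np.hypot(W[...,0]-.514,W[...,1]+.178)<.11)
p=cv2.minAreaRect((W[m][:,:2]*1000).astype(np.float32));print('panel',p,m.sum())
print('delta',R.T@(np.r_[r[0],5]-o['ee_pos']*1000),np.degrees(o['eef_rot'][2])-90)
E
```

```text
scene 289 angle 0.6136913164831406
panel tilt [0.00563028 0.01376382]
side 443 angle 0.6143483829198529
panel tilt [-0.00380066  0.01495795]
[ 0.51151426 -0.1597722   0.21178013]
handle ((496.106201171875, -72.99321746826172), (38.4266471862793, 26.43651580810547), 9.135701179504395) 1373
panel ((513.8612060546875, -176.97854614257812), (120.22210693359375, 159.89791870117188), 9.617398262023926) 11836
delta [ 88.22800947  -1.51668551 206.73543153] 9.159848925358915
```

View pics/w3.png

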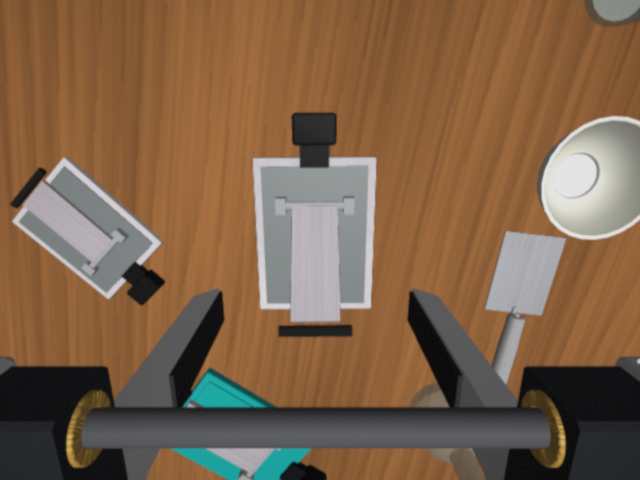

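The leg is open with its foot bar raised at (315,330) and the handle is at (314,130); everything else is undisturbed. Next is the handle.

send_rows:
  rows:
    - {"dx": 30,"dy": -1,"dz": 0,"roll": 0,"jaw": -1}
    - {"dx": 30,"dy": -0.5,"dz": 10,"roll": 0,"jaw": -1}
    - {"dx": 28,"dy": 0,"dz": 25,"roll": 0,"jaw": -1}
    - {"dx": 0,"dy": 0,"dz": 35,"roll": 0,"jaw": -1}
    - {"dx": 0,"dy": 0,"dz": 35,"roll": 0,"jaw": -1}
    - {"dx": 0,"dy": 0,"dz": 35,"roll": 0,"jaw": -1}
    - {"dx": 0,"dy": 0,"dz": 30,"roll": 0,"jaw": -1}
    - {"dx": 0,"dy": 0,"dz": 20,"roll": 0,"jaw": -1}
    - {"dx": 0,"dy": 0,"dz": 11,"roll": 0,"jaw": -1}
    - {"dx": 0,"dy": 0,"dz": 5,"roll": 0,"jaw": -1}
    - {"dx": 0,"dy": 0,"dz": 0,"roll": 0,"jaw": -1}

```text
time_s: 8.05
ee_pos: [0.4959, -0.0732, 0.005]
eef_rot: [-3.141, -0.0, 1.73]
force: [0.2, -0.3, 0.3]
grip_width: 0.0939
grip_force: 0.0
```

send_rows:
  force: 15
  rows:
    - {"dx": 0,"dy": 0,"dz": 0,"roll": 0,"jaw": 1}
    - {"dx": 0,"dy": 0,"dz": 0,"roll": 0,"jaw": 1}
    - {"dx": 0,"dy": 0,"dz": 0,"roll": 0,"jaw": 1}
    - {"dx": 0,"dy": 0,"dz": 0,"roll": 0,"jaw": 1}
    - {"dx": 0,"dy": 0,"dz": 0,"roll": 0,"jaw": 1}
    - {"dx": 0,"dy": 0,"dz": 0,"roll": 0,"jaw": 1}
    - {"dx": 0,"dy": 0,"dz": 0,"roll": 0,"jaw": 1}
    - {"dx": 0,"dy": 0,"dz": 0,"roll": 0,"jaw": 1}

```text
time_s: 8.72
ee_pos: [0.4959, -0.0727, 0.0054]
eef_rot: [3.142, 0.0, 1.731]
force: [-0.2, 0.6, -0.4]
grip_width: 0.044
grip_force: 0.0
```

send_rows:
  rows:
    - {"dx": 0,"dy": 0,"dz": 0,"roll": 0,"jaw": 1}
    - {"dx": 0,"dy": 0,"dz": 0,"roll": 0,"jaw": 1}
    - {"dx": 0,"dy": 0,"dz": 0,"roll": 0,"jaw": 1}

```text
time_s: 8.97
ee_pos: [0.4959, -0.0727, 0.0053]
eef_rot: [3.142, 0.0, 1.731]
force: [0.2, 0.4, 1.0]
grip_width: 0.0399
grip_force: 15.0
```

send_rows:
  rows:
    - {"dx": -1,"dy": 0,"dz": -6,"roll": 0,"jaw": 1}
    - {"dx": -2.5,"dy": 0,"dz": -12,"roll": 0,"jaw": 1}
    - {"dx": -2.8,"dy": 0,"dz": -12,"roll": 0,"jaw": 1}
    - {"dx": -3.9,"dy": 0,"dz": -12,"roll": 0,"jaw": 1}
    - {"dx": -5.2,"dy": 0,"dz": -11.3,"roll": 0,"jaw": 1}
    - {"dx": -6,"dy": 0,"dz": -11,"roll": 0,"jaw": 1}
    - {"dx": -7.3,"dy": 0,"dz": -10.1,"roll": 0,"jaw": 1}
    - {"dx": -7.3,"dy": 0,"dz": -10.1,"roll": 0,"jaw": 1}
    - {"dx": -8,"dy": 0,"dz": -9.5,"roll": 0,"jaw": 1}

```text
time_s: 9.72
ee_pos: [0.5028, -0.1167, 0.1001]
eef_rot: [-3.141, -0.0, 1.73]
force: [0.3, -0.0, -2.2]
grip_width: 0.0397
grip_force: 15.0
```

Run:
```python
from h import *
o=get_obs();print(o['ee_pos'],o['force'],o['grip_width'])
c=cam('scene');save(c,'pics/s2.png',(220,120,460,300),3)
```

```text
[ 0.50279173 -0.1167243   0.10014381] [ 0.2549065  -0.01675728 -2.17265121] 0.03966040522298924
```

View pics/s2.png

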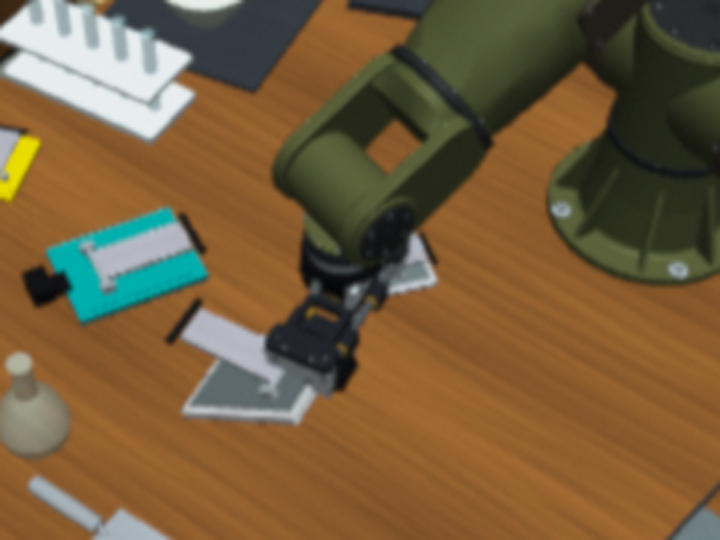

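The screen is pivoting in the grip about its bottom edge, with the leg out at the back (190,320). I'll continue the arc.

send_rows:
  rows:
    - {"dx": -9.2,"dy": 0,"dz": -8.5,"roll": 0,"jaw": 1}
    - {"dx": -9.2,"dy": 0,"dz": -8.4,"roll": 0,"jaw": 1}
    - {"dx": -9.8,"dy": 0,"dz": -8,"roll": 0,"jaw": 1}
    - {"dx": -10.5,"dy": 0,"dz": -7,"roll": 0,"jaw": 1}
    - {"dx": -10.7,"dy": 0,"dz": -6.5,"roll": 0,"jaw": 1}
    - {"dx": -11,"dy": 0,"dz": -5.8,"roll": 0,"jaw": 1}
    - {"dx": -11.5,"dy": 0,"dz": -4.8,"roll": 0,"jaw": 1}
    - {"dx": -11.8,"dy": 0,"dz": -4.2,"roll": 0,"jaw": 1}
    - {"dx": -12,"dy": 0,"dz": -3.3,"roll": 0,"jaw": 1}
    - {"dx": -12,"dy": 0,"dz": -2.5,"roll": 0,"jaw": 1}
    - {"dx": -12,"dy": 0,"dz": -1.5,"roll": 0,"jaw": 1}

```text
time_s: 10.68
ee_pos: [0.522, -0.2356, 0.16]
eef_rot: [-3.142, 0.0, 1.73]
force: [0.5, 0.8, -3.4]
grip_width: 0.0398
grip_force: 15.0
```

```bash
cat > panel.py <<'E'
from h import *
o=get_obs();print(o['ee_pos'].round(4),o['force'].round(1),o['grip_width'],o['time_s'])
import sys
for n in('scene','side'):
    c=cam(n);W=cloud(c);f=c['frame'].astype(int)
    e=o['ee_pos'];d=W-e
    a=o['eef_rot'][2];u=np.array([np.cos(a),np.sin(a)]);v=np.array([np.sin(a),-np.cos(a)])
    U=d[...,:2]@u;V=d[...,:2]@v
    m=(abs(U)<.15)&(abs(V)<.075)&(W[...,2]>.02)&(W[...,2]<e[2]-.02)&(abs(V)>.034)
    P=np.c_[U[m],V[m],W[m][:,2]]*1000
    m2=(f[m].min(1)>60)
    P=P[m2]
    if len(P)>30:
        q=np.median(P,0)
        A=np.c_[P[:,2],P[:,1],np.ones(len(P))];k=np.ones(len(P),bool)
        for _ in range(8):
            s=np.linalg.lstsq(A[k],P[k,0],rcond=None)[0];r=abs(A@s-P[:,0]);k=r<max(4,np.median(r)*2)
        print(n,len(P),k.sum(),'lean/slope dU/dz',s[0],'yaw dU/dV',s[1],'U at z=0',s[2],'zrange',P[k,2].min(),P[k,2].max(),'V',P[k,1].min(),P[k,1].max())
    if len(sys.argv)>1 and n==sys.argv[2]: save(c,'pics/'+sys.argv[1],(220,120,460,300) if n=='scene' else (220,140,460,320),3)
E
python3 panel.py s3.png side
```

```text
[ 0.522  -0.2356  0.16  ] [ 0.5  0.8 -3.4] 0.03975538182298021 10.6833
scene 176 113 lean/slope dU/dz 0.7300822586520724 yaw dU/dV 0.2433778017019077 U at z=0 -127.14790518119534 zrange 21.63511036887174 139.82997639180925 V 34.267082293141 61.74035228233473
side 145 134 lean/slope dU/dz 0.731026758174856 yaw dU/dV -0.0017572533506182708 U at z=0 -100.40454865122938 zrange 22.131704138128693 139.49067069477775 V -60.75767279784457 58.95369178715433
```

View pics/s3.png

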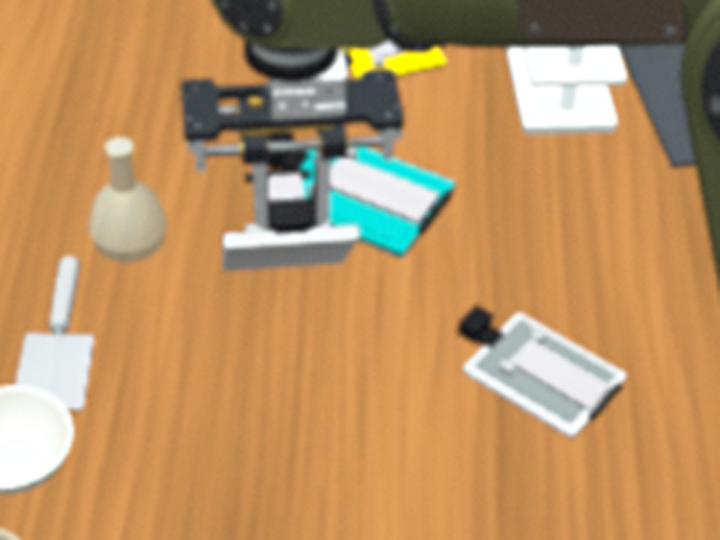

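The screen is up to about 54° and the leg is well clear of the turquoise one. Its bottom edge slid and it now hangs partly by pad friction. I'll lift slightly with a firmer grip while I refine the housing's yaw.

```bash
cat > hy.py <<'E'
from h import *
d=np.load('s0.npz');th0=np.radians(6.8);U0=np.array([np.sin(th0),np.cos(th0)]);V0=np.array([-np.cos(th0),np.sin(th0)])
for n in 'ab':
    W=d[n].reshape(-1,3)*1000
    t=(abs(W[:,2]-150)<5)&(W[:,1]>200)&(W[:,1]<450)&(W[:,0]>380)&(W[:,0]<720)
    w=W[t,:2]-[547,313];x=w@U0;y=w@V0
    def edge(a,b,bins,sgn):
        A,B=[],[]
        for q in bins:
            m=abs(a-q)<4
            if m.sum()>4: A.append(q);B.append(sgn*np.percentile(sgn*b[m],97))
        A=np.array(A);B=np.array(B);k=np.ones(len(A),bool)
        for _ in range(4):
            p=np.polyfit(A[k],B[k],1);r=abs(np.polyval(p,A)-B);k=r<=max(1.5,1.5*np.median(r))
        return p.round(4),k.sum()
    print('rear',edge(y,x,range(-85,86,6),1),'front',edge(y,x,range(-85,86,6),-1),'frontwide',edge(y,x,range(-130,131,6),-1))
    print('sides',edge(x,y,range(-55,60,5),1),edge(x,y,range(-55,60,5),-1))
    # front face vertical plane / port: points z 30..140
    t=(W[:,2]>165)&(W[:,2]<206)&(W[:,1]>200)&(W[:,1]<246)&(W[:,0]>550)&(W[:,0]<620)
    w=W[t,:2]-[547,313];x=w@U0;y=w@V0
    print('tab x',np.percentile(x,[2,50,98]).round(1),'y',np.percentile(y,[2,50,98]).round(1))
E
python3 hy.py
```

```text
rear (array([2.10000e-02, 6.92247e+01]), np.int64(27)) front (array([ 1.70000e-02, -7.37433e+01]), np.int64(22)) frontwide (array([ 2.70000e-02, -7.44485e+01]), np.int64(22))
sides (array([-1.75000e-02,  8.79524e+01]), np.int64(17)) (array([-2.85000e-02, -8.95717e+01]), np.int64(20))
tab x [-90.2 -82.3 -75.7] y [-59.8 -54.9 -37.2]
rear (array([1.62000e-02, 7.39113e+01]), np.int64(29)) front (array([ 2.53000e-02, -7.30547e+01]), np.int64(26)) frontwide (array([ 3.72000e-02, -7.33194e+01]), np.int64(30))
sides (array([-6.4000e-03,  9.1331e+01]), np.int64(22)) (array([-2.94000e-02, -8.72642e+01]), np.int64(19))
tab x [-87.8 -75.3 -72.7] y [-58.  -45.6 -35.1]
```

send_rows:
  force: 30
  rows:
    - {"dx": 0,"dy": 0,"dz": 0,"roll": 0,"jaw": 1}
    - {"dx": 0,"dy": 0,"dz": -5,"roll": 0,"jaw": 1}
    - {"dx": 0,"dy": 0,"dz": -8,"roll": 0,"jaw": 1}
    - {"dx": 0,"dy": 0,"dz": -8,"roll": 0,"jaw": 1}
    - {"dx": 0,"dy": 0,"dz": -5,"roll": 0,"jaw": 1}
    - {"dx": 0,"dy": 0,"dz": 0,"roll": 0,"jaw": 1}

```text
time_s: 11.28
ee_pos: [0.5225, -0.2344, 0.1877]
eef_rot: [3.139, 0.002, 1.731]
force: [-0.9, -0.6, -2.8]
grip_width: 0.0401
grip_force: 30.0
```

send_rows:
  rows:
    - {"dx": 0,"dy": 0,"dz": 0,"roll": 2,"jaw": 1}
    - {"dx": 0,"dy": 0,"dz": 0,"roll": 4,"jaw": 1}
    - {"dx": 0,"dy": 0,"dz": 0,"roll": 5,"jaw": 1}
    - {"dx": 0,"dy": 0,"dz": 0,"roll": 4,"jaw": 1}
    - {"dx": 0,"dy": 0,"dz": 0,"roll": 2.2,"jaw": 1}

```text
time_s: 11.7
ee_pos: [0.5218, -0.2342, 0.1858]
eef_rot: [-3.142, -0.0, 1.426]
force: [0.1, -1.0, -2.7]
grip_width: 0.0396
grip_force: 30.0
```

send_rows:
  rows:
    - {"dx": 10,"dy": -1.9,"dz": 0,"roll": 0,"jaw": 1}
    - {"dx": 20,"dy": -3.8,"dz": 0,"roll": 0,"jaw": 1}
    - {"dx": 30,"dy": -5.7,"dz": 0,"roll": 0,"jaw": 1}
    - {"dx": 35,"dy": -6.6,"dz": 0,"roll": 0,"jaw": 1}
    - {"dx": 40,"dy": -7.6,"dz": 0,"roll": 0,"jaw": 1}
    - {"dx": 40,"dy": -7.6,"dz": 0,"roll": 0,"jaw": 1}
    - {"dx": 35,"dy": -6.6,"dz": 0,"roll": 0,"jaw": 1}
    - {"dx": 30,"dy": -5.7,"dz": 0,"roll": 0,"jaw": 1}
    - {"dx": 22,"dy": -4.2,"dz": 0,"roll": 0,"jaw": 1}
    - {"dx": 15,"dy": -2.8,"dz": 0,"roll": 0,"jaw": 1}
    - {"dx": 0,"dy": 0,"dz": 0,"roll": 0,"jaw": 1}
    - {"dx": 0,"dy": 0,"dz": 0,"roll": 0,"jaw": 1}

```text
time_s: 12.7
ee_pos: [0.5084, 0.0481, 0.1859]
eef_rot: [3.141, 0.0, 1.433]
force: [0.1, -0.8, -3.5]
grip_width: 0.0397
grip_force: 30.0
```

```bash
python3 panel.py
```

```text
[0.5084 0.0481 0.1859] [ 0.1 -0.8 -3.5] 0.039652264959127555 12.7
scene 203 149 lean/slope dU/dz 0.7072841315403166 yaw dU/dV 0.2898010233471009 U at z=0 -144.179278833164 zrange 43.213503353540936 164.88018274739383 V 34.30023927534333 61.40706046865299
side 46 38 lean/slope dU/dz 0.7254495913920121 yaw dU/dV -0.6767950575561819 U at z=0 -165.34058671711497 zrange 42.014242270744255 164.4121731618155 V -60.60514064018705 -34.435962370845
```

send_rows:
  rows:
    - {"dx": 0,"dy": 0,"dz": 5,"roll": 0,"jaw": 1}
    - {"dx": 0,"dy": 0,"dz": 7,"roll": 0,"jaw": 1}
    - {"dx": 0,"dy": 0,"dz": 0,"roll": 0,"jaw": 1}

```text
time_s: 13.05
ee_pos: [0.5081, 0.0467, 0.1721]
eef_rot: [-3.139, 0.0, 1.429]
force: [0.5, -0.2, -3.2]
grip_width: 0.0396
grip_force: 30.0
```

send_rows:
  force: 8
  rows:
    - {"dx": 0,"dy": 0,"dz": 0,"roll": 0,"jaw": 1}
    - {"dx": 0,"dy": 0,"dz": 0,"roll": 0,"jaw": 1}
    - {"dx": 0,"dy": 0,"dz": 0,"roll": 0,"jaw": 1}
    - {"dx": 0,"dy": 0,"dz": 0,"roll": 0,"jaw": 1}
    - {"dx": 0,"dy": 0,"dz": 0,"roll": 0,"jaw": 1}
    - {"dx": 0,"dy": 0,"dz": 0,"roll": 0,"jaw": 1}

```text
time_s: 13.55
ee_pos: [0.5087, 0.0473, 0.1739]
eef_rot: [3.142, 0.0, 1.43]
force: [-0.7, 1.0, -3.3]
grip_width: 0.0401
grip_force: 8.0
```

```bash
python3 panel.py
```

```text
[0.5087 0.0473 0.1739] [-0.7  1.  -3.3] 0.04010752611540895 13.55
scene 170 114 lean/slope dU/dz 0.2072631464554727 yaw dU/dV -0.0181524057066067 U at z=0 -14.657203988590416 zrange 22.936103105638374 153.59973363620998 V -58.997586477520194 62.004505411800146
side 464 464 lean/slope dU/dz 0.20394676813887697 yaw dU/dV 0.0005236508027506304 U at z=0 -11.78824814575373 zrange 20.349685697318055 153.86731413057132 V -60.64730211295203 59.28118199393179
```

send_rows:
  force: 6
  rows:
    - {"dx": 0,"dy": 0,"dz": 2,"roll": 0,"jaw": 1}
    - {"dx": 0,"dy": 0,"dz": 2,"roll": 0,"jaw": 1}
    - {"dx": 0,"dy": 0,"dz": 1.5,"roll": 0,"jaw": 1}
    - {"dx": 0,"dy": 0,"dz": 0,"roll": 0,"jaw": 1}

```text
time_s: 13.98
ee_pos: [0.5091, 0.0474, 0.169]
eef_rot: [3.14, -0.0, 1.43]
force: [-0.7, -0.2, 5.0]
grip_width: 0.0399
grip_force: 6.0
```

send_rows:
  rows:
    - {"dx": -3,"dy": 0,"dz": 0,"roll": 0,"jaw": 1}
    - {"dx": -5,"dy": 0,"dz": 0,"roll": 0,"jaw": 1}
    - {"dx": -5,"dy": 0,"dz": 0,"roll": 0,"jaw": 1}
    - {"dx": -5,"dy": 0,"dz": 0,"roll": 0,"jaw": 1}
    - {"dx": 0,"dy": 0,"dz": 0,"roll": 0,"jaw": 1}

```text
time_s: 14.4
ee_pos: [0.5063, 0.0286, 0.1686]
eef_rot: [3.141, 0.0, 1.43]
force: [-0.6, -0.0, 4.1]
grip_width: 0.0399
grip_force: 6.0
```

```bash
python3 panel.py
```

```text
[0.5063 0.0286 0.1686] [-0.6 -0.   4.1] 0.039852276207250764 14.4
scene 226 179 lean/slope dU/dz 0.10535534975359381 yaw dU/dV -0.00737753835839694 U at z=0 5.1680189072160285 zrange 20.138798324042096 147.72597714435832 V -60.977155198682176 60.8848571867571
side 539 530 lean/slope dU/dz 0.1042685578208137 yaw dU/dV 0.001919544952318386 U at z=0 7.806064226093052 zrange 20.583382613827887 148.49643897598435 V -60.65921095607416 59.31422913894086
```

send_rows:
  rows:
    - {"dx": -5,"dy": 0,"dz": 0,"roll": 0,"jaw": 1}
    - {"dx": -5,"dy": 0,"dz": 0,"roll": 0,"jaw": 1}
    - {"dx": -5,"dy": 0,"dz": 0,"roll": 0,"jaw": 1}
    - {"dx": -5,"dy": 0,"dz": 0,"roll": 0,"jaw": 1}
    - {"dx": -5,"dy": 0,"dz": 0.3,"roll": 0,"jaw": 1}
    - {"dx": -5,"dy": 0,"dz": 0.5,"roll": 0,"jaw": 1}
    - {"dx": -5,"dy": 0,"dz": 0.6,"roll": 0,"jaw": 1}
    - {"dx": 0,"dy": 0,"dz": 0,"roll": 0,"jaw": 1}

```text
time_s: 15.17
ee_pos: [0.5011, -0.0061, 0.1668]
eef_rot: [-3.141, 0.0, 1.43]
force: [0.0, 0.4, -2.6]
grip_width: 0.0403
grip_force: 6.0
```

```bash
python3 panel.py
```

```text
[ 0.5011 -0.0061  0.1668] [ 0.   0.4 -2.6] 0.040331321368105424 15.1667
scene 294 252 lean/slope dU/dz -0.01844453980160879 yaw dU/dV -0.004225269523043362 U at z=0 28.71795018918151 zrange 21.213953929501468 146.65935368298207 V -60.01310347999948 60.51825551043956
side 661 650 lean/slope dU/dz -0.017717727600340523 yaw dU/dV 0.0007580384122665151 U at z=0 31.078849774627777 zrange 20.068582220131987 146.62135073877354 V -60.8898419032756 59.46816656193691
```

send_rows:
  rows:
    - {"dx": 0,"dy": 0,"dz": 1,"roll": 0,"jaw": 1}
    - {"dx": 0,"dy": 0,"dz": 1,"roll": 0,"jaw": 1}
    - {"dx": -3,"dy": 0,"dz": 0.5,"roll": 0,"jaw": 1}
    - {"dx": -4,"dy": 0,"dz": 0.5,"roll": 0,"jaw": 1}
    - {"dx": -4,"dy": 0,"dz": 0.6,"roll": 0,"jaw": 1}
    - {"dx": -4,"dy": 0,"dz": 0.7,"roll": 0,"jaw": 1}
    - {"dx": 0,"dy": 0,"dz": 0,"roll": 0,"jaw": 1}

```text
time_s: 15.85
ee_pos: [0.4992, -0.0207, 0.1628]
eef_rot: [3.141, 0.0, 1.43]
force: [-2.1, -0.5, 5.1]
grip_width: 0.0399
grip_force: 6.0
```

```bash
python3 panel.py
```

```text
[ 0.4992 -0.0207  0.1628] [-2.1 -0.5  5.1] 0.039853899182694386 15.85
scene 325 294 lean/slope dU/dz -0.09814978320345703 yaw dU/dV -0.0034406883182303005 U at z=0 43.43317099574502 zrange 20.16217857972393 142.64698255446632 V -61.39125544799994 61.07708550555479
side 713 701 lean/slope dU/dz -0.09736226467328363 yaw dU/dV 0.002424995216703252 U at z=0 45.77135689357976 zrange 20.075987992669724 142.4623657485919 V -60.8732287217783 59.70874109142397
```

send_rows:
  rows:
    - {"dx": -4,"dy": 0,"dz": 0.6,"roll": 0,"jaw": 1}
    - {"dx": -4,"dy": 0,"dz": 0.7,"roll": 0,"jaw": 1}
    - {"dx": -2.5,"dy": 0,"dz": 0.4,"roll": 0,"jaw": 1}
    - {"dx": 0,"dy": 0,"dz": 0,"roll": 0,"jaw": 1}

```text
time_s: 16.28
ee_pos: [0.4976, -0.0308, 0.1606]
eef_rot: [-3.141, -0.0, 1.43]
force: [-0.7, 0.4, -2.8]
grip_width: 0.0401
grip_force: 6.0
```

```bash
python3 panel.py
```

```text
[ 0.4976 -0.0308  0.1606] [-0.7  0.4 -2.8] 0.04007006690043341 16.2833
scene 369 330 lean/slope dU/dz -0.15540629969290146 yaw dU/dV -0.002260514047089046 U at z=0 54.02028962425312 zrange 20.520977385632058 140.56561446192586 V -60.566484717193966 61.741627004658824
side 742 723 lean/slope dU/dz -0.1549215644795925 yaw dU/dV 0.000885256387853417 U at z=0 56.233743236525015 zrange 20.03715122793583 140.31479150233923 V -60.71295252728966 58.398848231037746
```

send_rows:
  force: 30
  rows:
    - {"dx": 0,"dy": 0,"dz": 0,"roll": 0,"jaw": 1}
    - {"dx": 0,"dy": 0,"dz": 0,"roll": 0,"jaw": 1}
    - {"dx": 0,"dy": 0,"dz": -3,"roll": 0,"jaw": 1}
    - {"dx": 0,"dy": 0,"dz": -3,"roll": 0,"jaw": 1}
    - {"dx": 5,"dy": 0.1,"dz": 0,"roll": 0,"jaw": 1}
    - {"dx": 10,"dy": 0.1,"dz": 0,"roll": 0,"jaw": 1}
    - {"dx": 10,"dy": 0.1,"dz": 0,"roll": 0,"jaw": 1}
    - {"dx": 10,"dy": 0.1,"dz": 0,"roll": 0,"jaw": 1}
    - {"dx": 9,"dy": 0.1,"dz": 0,"roll": 0,"jaw": 1}
    - {"dx": 4,"dy": 0.1,"dz": 0,"roll": 0,"jaw": 1}
    - {"dx": 0,"dy": 0,"dz": 0,"roll": 0,"jaw": 1}

```text
time_s: 17.3
ee_pos: [0.5051, 0.0181, 0.1668]
eef_rot: [-3.141, -0.0, 1.432]
force: [0.3, 0.2, -3.8]
grip_width: 0.0398
grip_force: 30.0
```

send_rows:
  rows:
    - {"dx": 0,"dy": 0,"dz": 2,"roll": 0,"jaw": 1}
    - {"dx": 0,"dy": 0,"dz": 2,"roll": 0,"jaw": 1}
    - {"dx": 0,"dy": 0,"dz": 1,"roll": 0,"jaw": 1}
    - {"dx": 0,"dy": 0,"dz": 0,"roll": 0,"jaw": 1}
    - {"dx": 0,"dy": 0,"dz": 0,"roll": 0,"jaw": 1}

```text
time_s: 17.72
ee_pos: [0.505, 0.0167, 0.1618]
eef_rot: [-3.141, 0.0, 1.43]
force: [-0.2, -0.2, -3.7]
grip_width: 0.0395
grip_force: 30.0
```

```bash
python3 panel.py
python3 - <<'E'
from h import *
# port: dark round shutter front invisible; check housing front + small-object positions later
c=cam('scene');save(c,'pics/s4.png',(220,150,560,400),2)
E
```

```text
[0.505  0.0167 0.1618] [-0.2 -0.2 -3.7] 0.03948425746552958 17.7167
scene 359 317 lean/slope dU/dz -0.15769563544556048 yaw dU/dV -0.0019638741493146483 U at z=0 54.06008815253701 zrange 20.023274045141473 141.13379584732948 V -61.86527320739457 61.3791909918768
side 758 743 lean/slope dU/dz -0.1557228537762787 yaw dU/dV -0.0008836393010316357 U at z=0 56.415878199885455 zrange 20.278185989667026 141.34228025543783 V -60.74420548017986 58.2065972465631
```

View pics/s4.png

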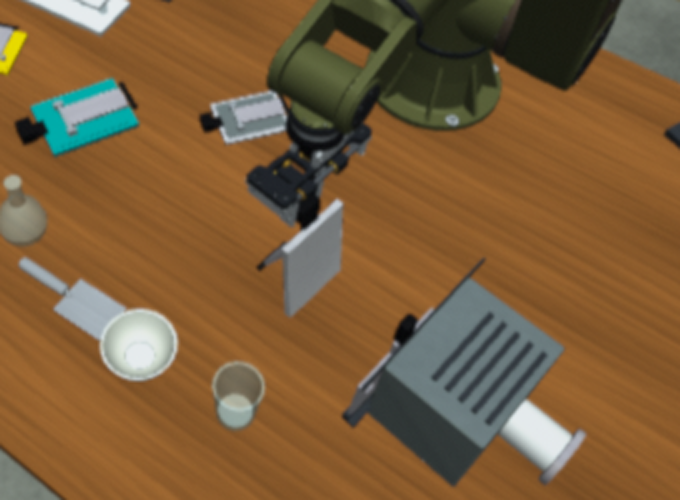

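The screen stands with its face to the housing at (315,255), still hung by the grip. I'll ease it down.

send_rows:
  rows:
    - {"dx": 0,"dy": 0,"dz": 0.7,"roll": 0,"jaw": 1}
    - {"dx": 0,"dy": 0,"dz": 0,"roll": 0,"jaw": 1}
    - {"dx": 0,"dy": 0,"dz": 0.7,"roll": 0,"jaw": 1}
    - {"dx": 0,"dy": 0,"dz": 0,"roll": 0,"jaw": 1}
    - {"dx": 0,"dy": 0,"dz": 0,"roll": 0,"jaw": 1}

```text
time_s: 18.28
ee_pos: [0.5051, 0.017, 0.1606]
eef_rot: [3.141, -0.0, 1.43]
force: [-0.5, 0.3, -2.0]
grip_width: 0.0397
grip_force: 30.0
```

send_rows:
  force: 5
  rows:
    - {"dx": 0,"dy": 0,"dz": 0.5,"roll": 0,"jaw": 1}
    - {"dx": 0,"dy": 0,"dz": 0.3,"roll": 0,"jaw": 1}
    - {"dx": 0,"dy": 0,"dz": 0,"roll": 0,"jaw": 1}
    - {"dx": 0,"dy": 0,"dz": 0,"roll": 0,"jaw": 1}

```text
time_s: 18.62
ee_pos: [0.5053, 0.0169, 0.1604]
eef_rot: [3.14, 0.0, 1.43]
force: [-1.6, -1.0, 5.7]
grip_width: 0.0401
grip_force: 5.0
```

```bash
python3 panel.py
```

```text
[0.5053 0.0169 0.1604] [-1.6 -1.   5.7] 0.040055658742794174 18.6167
scene 355 311 lean/slope dU/dz -0.15825234298175703 yaw dU/dV -0.0021405388809334625 U at z=0 54.036016510212406 zrange 21.152646350527142 140.29814476274927 V -61.87987143628978 60.98888568582661
side 752 736 lean/slope dU/dz -0.15785873489608476 yaw dU/dV -0.00029302779996420725 U at z=0 56.396588577024296 zrange 20.10112740707135 140.42858324004104 V -60.65117227065246 57.82487157976524
```

send_rows:
  rows:
    - {"dx": 0,"dy": 0,"dz": -0.5,"roll": 0,"jaw": 1}
    - {"dx": 0,"dy": 0,"dz": 0,"roll": 0,"jaw": 1}
    - {"dx": 0,"dy": 0,"dz": 0,"roll": 0,"jaw": 0.1}
    - {"dx": 0,"dy": 0,"dz": 0,"roll": 0,"jaw": 0}
    - {"dx": 0,"dy": 0,"dz": 0,"roll": 0,"jaw": -0.2}
    - {"dx": 0,"dy": 0,"dz": 0,"roll": 0,"jaw": -0.4}
    - {"dx": 0,"dy": 0,"dz": 0,"roll": 0,"jaw": -0.6}
    - {"dx": 0,"dy": 0,"dz": 0,"roll": 0,"jaw": -0.6}
    - {"dx": 0,"dy": 0,"dz": 0,"roll": 0,"jaw": -0.6}

```text
time_s: 19.47
ee_pos: [0.505, 0.017, 0.1602]
eef_rot: [-3.142, 0.0, 1.43]
force: [0.2, 0.2, -1.4]
grip_width: 0.0746
grip_force: 0.0
```

send_rows:
  rows:
    - {"dx": 0,"dy": 0,"dz": -5,"roll": 0,"jaw": -0.6}
    - {"dx": 0,"dy": 0,"dz": -15,"roll": 0,"jaw": -0.6}
    - {"dx": 0,"dy": 0,"dz": -25,"roll": 0,"jaw": -0.6}
    - {"dx": 0,"dy": 0,"dz": -25,"roll": 0,"jaw": -0.6}
    - {"dx": 0,"dy": 0,"dz": -25,"roll": 0,"jaw": -0.6}
    - {"dx": 0,"dy": 0,"dz": -5,"roll": 0,"jaw": -0.6}
    - {"dx": 0,"dy": 0,"dz": 0,"roll": 0,"jaw": -0.6}

```text
time_s: 20.05
ee_pos: [0.5055, 0.017, 0.2619]
eef_rot: [3.138, -0.0, 1.43]
force: [0.5, -0.7, -0.8]
grip_width: 0.0753
grip_force: 0.0
```

```bash
cat > chk.py <<'E'
from h import *
o=get_obs();print(o['ee_pos'].round(4),o['eef_rot'].round(3),o['time_s'])
U=np.array([.139,.990]);V=np.array([.990,-.139]);P=np.array([535.9,237.9])
for n in('scene','side'):
    c=cam(n);W=cloud(c)*1000;f=c['frame'].astype(int)
    d=W[...,:2]-P;u=d@U;v=d@V;z=W[...,2]
    m=(u<-140)&(u>-230)&(abs(v)<80)&(z>15)&(z<150)&(f.min(2)>60)
    p=np.c_[u[m],v[m],z[m]];k=np.ones(len(p),bool);A=np.c_[p[:,2],p[:,1],np.ones(len(p))]
    for _ in range(8):
        s=np.linalg.lstsq(A[k],p[k,0],rcond=None)[0];r=abs(A@s-p[:,0]);k=r<4
    print(n,'lean',s[0],'yaw',s[1],'U0',s[2],'v',np.percentile(p[k,1],[1,99]).round(1),k.sum())
    m=(z>165)&(z<207)&(abs(u+7)<14)&(abs(v)<130)
    print(' tab u',np.percentile(u[m],[3,50,97]).round(1),'v',np.percentile(v[m],[3,50,97]).round(1),m.sum())
    # front-edge yaw of housing top vs this frame
E
python3 chk.py
```

```text
[0.5055 0.017  0.2619] [ 3.138 -0.     1.43 ] 20.05
scene lean -0.15543300719642852 yaw -0.001480772332783431 U0 -169.27243253693814 v [-58.4  59.9] 774
 tab u [-13.3  -5.2   1.5] v [40.2 56.6 61.5] 112
side lean -0.15593907105335014 yaw -0.0002459848552263111 U0 -166.90049586454924 v [-59.3  57.6] 1927
 tab u [-9.9  1.4  4.4] v [37.4 47.6 59.7] 206
```

send_rows:
  rows:
    - {"dx": 15,"dy": 4,"dz": 0,"roll": 0,"jaw": -0.6}
    - {"dx": 30,"dy": 7,"dz": 0,"roll": 0,"jaw": -0.6}
    - {"dx": 38,"dy": 8,"dz": 0,"roll": 0,"jaw": -0.6}
    - {"dx": 38,"dy": 8,"dz": 0,"roll": 0,"jaw": -0.6}
    - {"dx": 38,"dy": 8,"dz": 0,"roll": 0,"jaw": -0.6}
    - {"dx": 38,"dy": 8,"dz": 0,"roll": 0,"jaw": -0.6}
    - {"dx": 20,"dy": 5.4,"dz": 10,"roll": 0,"jaw": -0.6}
    - {"dx": 0,"dy": 0,"dz": 25,"roll": 0,"jaw": -0.6}
    - {"dx": 0,"dy": 0,"dz": 30,"roll": 0,"jaw": -0.6}
    - {"dx": 0,"dy": 0,"dz": 18,"roll": 0,"jaw": -0.6}
    - {"dx": 0,"dy": 0,"dz": 7,"roll": 0,"jaw": -0.6}
    - {"dx": 0,"dy": 0,"dz": 0,"roll": 0,"jaw": -0.6}

```text
time_s: 21.15
ee_pos: [0.5824, 0.2247, 0.1675]
eef_rot: [-3.138, 0.002, 1.43]
force: [-0.7, 0.5, -0.2]
grip_width: 0.0751
grip_force: 0.0
```

send_rows:
  force: 20
  rows:
    - {"dx": 0,"dy": 0,"dz": 0,"roll": 0,"jaw": 1}
    - {"dx": 0,"dy": 0,"dz": 0,"roll": 0,"jaw": 1}
    - {"dx": 0,"dy": 0,"dz": 0,"roll": 0,"jaw": 1}
    - {"dx": 0,"dy": 0,"dz": 0,"roll": 0,"jaw": 1}
    - {"dx": 0,"dy": 0,"dz": 0,"roll": 0,"jaw": 1}
    - {"dx": 0,"dy": 0,"dz": 0,"roll": 0,"jaw": 1}
    - {"dx": 0,"dy": 0,"dz": 0,"roll": 0,"jaw": 1}
    - {"dx": 0,"dy": 0,"dz": 0,"roll": 0,"jaw": 1}

```text
time_s: 21.82
ee_pos: [0.5833, 0.2251, 0.1703]
eef_rot: [3.141, -0.0, 1.43]
force: [0.9, 0.6, 0.8]
grip_width: 0.0254
grip_force: 0.0
```

Now close fully on the 24 mm tab, then slide 50 mm along −tool y.

send_rows:
  rows:
    - {"dx": 0,"dy": 0,"dz": 0,"roll": 0,"jaw": 1}
    - {"dx": 0,"dy": 0,"dz": 0,"roll": 0,"jaw": 1}
    - {"dx": 0,"dy": 0,"dz": 0,"roll": 0,"jaw": 1}

```text
time_s: 22.07
ee_pos: [0.5834, 0.2251, 0.1703]
eef_rot: [3.141, -0.0, 1.43]
force: [0.1, -0.9, 1.2]
grip_width: 0.0238
grip_force: 20.0
```

send_rows:
  rows:
    - {"dx": 0,"dy": -3,"dz": 0,"roll": 0,"jaw": 1}
    - {"dx": 0,"dy": -5,"dz": 0,"roll": 0,"jaw": 1}
    - {"dx": 0,"dy": -6,"dz": 0,"roll": 0,"jaw": 1}
    - {"dx": 0,"dy": -6,"dz": 0,"roll": 0,"jaw": 1}
    - {"dx": 0,"dy": -6,"dz": 0,"roll": 0,"jaw": 1}
    - {"dx": 0,"dy": -6,"dz": 0,"roll": 0,"jaw": 1}
    - {"dx": 0,"dy": -6,"dz": 0,"roll": 0,"jaw": 1}
    - {"dx": 0,"dy": -6,"dz": 0,"roll": 0,"jaw": 1}
    - {"dx": 0,"dy": -4,"dz": 0,"roll": 0,"jaw": 1}
    - {"dx": 0,"dy": -2,"dz": 0,"roll": 0,"jaw": 1}
    - {"dx": 0,"dy": 0,"dz": 0,"roll": 0,"jaw": 1}

```text
time_s: 22.98
ee_pos: [0.5336, 0.232, 0.1703]
eef_rot: [3.141, 0.0, 1.43]
force: [0.7, -2.6, 0.7]
grip_width: 0.0241
grip_force: 20.0
```

Release, rise, and back off over the housing before checking.

send_rows:
  rows:
    - {"dx": 0,"dy": 0,"dz": 0,"roll": 0,"jaw": 0.2}
    - {"dx": 0,"dy": 0,"dz": 0,"roll": 0,"jaw": -0.2}
    - {"dx": 0,"dy": 0,"dz": 0,"roll": 0,"jaw": -0.2}
    - {"dx": 0,"dy": 0,"dz": 0,"roll": 0,"jaw": -0.2}
    - {"dx": 0,"dy": 0,"dz": -10,"roll": 0,"jaw": -0.2}
    - {"dx": 0,"dy": 0,"dz": -25,"roll": 0,"jaw": -0.2}
    - {"dx": 0,"dy": 0,"dz": -30,"roll": 0,"jaw": -0.2}
    - {"dx": 0,"dy": 0,"dz": -30,"roll": 0,"jaw": -0.2}
    - {"dx": 0,"dy": -20,"dz": -5,"roll": 0,"jaw": -0.2}
    - {"dx": 0,"dy": -30,"dz": 0,"roll": 0,"jaw": -0.2}
    - {"dx": 0,"dy": -30,"dz": 0,"roll": 0,"jaw": -0.2}
    - {"dx": 0,"dy": -20,"dz": 0,"roll": 0,"jaw": -0.2}

```text
time_s: 23.98
ee_pos: [0.4329, 0.2463, 0.2711]
eef_rot: [3.141, -0.001, 1.431]
force: [0.9, -0.3, 1.0]
grip_width: 0.0566
grip_force: 0.0
```

```bash
python3 chk.py
python3 - <<'E'
from h import *
c=cam('scene');save(c,'pics/end.png',None,1.2)
E
```

```text
[0.4329 0.2463 0.2711] [ 3.141e+00 -1.000e-03  1.431e+00] 23.9833
scene lean -0.15736700577503185 yaw -0.002924204032609623 U0 -169.07794980590282 v [-58.2  60.4] 788
 tab u [-14.   -5.5   0.9] v [-11.3   6.6  11.6] 105
side lean -0.15713027014250375 yaw -0.0013711690587649983 U0 -166.66739767606165 v [-59.7  58.1] 667
 tab u [-10.5   1.6   4.1] v [-13.4  -2.7   9.2] 201
```

View pics/end.png

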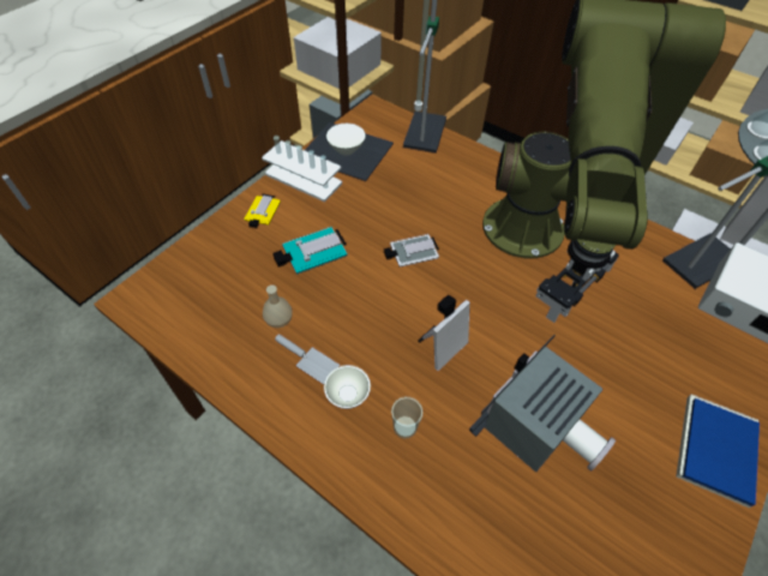

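The screen stands at (450,335) facing the housing, and the tab at (522,362) has moved 50 mm. The glassware, dish and spatula are untouched, and the arm is clear.

```bash
python3 -c "
from station import *
print(hand_in())"
```

```text
the job is handed in; nothing more can be done
None
```

The job is handed in, at about 24 s on the robot's clock. The leg is open to its stop, and the screen stands free, centred on the port with its bottom edge about 18 cm in front. The shutter is one click along, with the large hole in front of the port.

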